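Load the watch-parts washer and index its carousel

ROBOT

A 7-joint arm with a two-finger parallel gripper is mounted at the origin on the work surface. World frame = base frame: x ahead of the robot, y to its left, z up, the work surface at z = 0. Lengths are in mm, angles in rad, forces in N, time in s.
With the tool pointing down it reaches from about 425 to 1025 mm from the base axis. Payload 3.6 kg.
Tool frame: the origin (TCP) lies midway between the tips of the shut fingers; the grasp point (between the pads) lies grasp_offset behind it (grasp_offset is the distance from the TCP to the grasp point, in mm); z points along the fingers, y is the line along which they close (so a half turn about z gives the same grasp; the last joint's range is limited). The gripper opens to 85 mm and grips with 20 to 120 N. Pads are 22 mm wide; open, the fingers measure 114 mm over their backs; the gripper's body (76 mm by 85 mm) begins 54 mm behind the grasp point. The pads swing forward as they close: fully open they stand 13 mm farther back than shut.
Start: joints at [1.091, 0.591, 0.048, 1.609, -0.033, 0.943, -0.034], TCP at [273.49, -671.441, 204.202] pointing down, gripper open.
Joint ranges: [-2.69, 2.69], [-0.47, 2.24], [-1.27, 1.36], [0.19, 2.51], [-1.53, 4.68], [0.08, 2.07], [-3.09, 3.09]. Speed limits (rad/s): [2.57, 2.57, 3.14, 3.14, 3.14, 3.14, 3.14].

INTERFACE

Orientations are given as [roll, pitch, yaw] about the fixed x, y, z axes, in that order (R = Rz(yaw) Ry(pitch) Rx(roll)).
In Python, from bench import read_state, snapshot, get_calibration, close_job, grasp_offset gives the robot as it stands. The module is installed in compiled form; this text tells all that it offers.
- The arm moves only by the tool arm_command, never from a script. Its argument "increments" is a list that holds one entry, the list of rows, each a list of 7 numbers: the closure, from -1 (fully open) to 1 (shut), then the shift along the tool's x, y, z in mm, then the turn, a rotation vector about the tool's x, y, z in degrees. In form: [[[hand, tx, ty, tz, ax, ay, az], ...]]. A call has 1 to 20 rows; each row shifts and turns the commanded pose from where the row before left it, along the tool's axes as they then stand; what a row does not reach is not made up. A row lasts 1/10 s, in which the tool goes at most 50 mm and 8.59 degrees, less where a joint would pass 70% of its speed; a pose out of reach is approached as far as the arm can. A call with a gripper value outside its range is refused whole. The fingers move at their own pace and stop on an object; "force" is the grip in N (left out, the last holds). Time passes only in rows, so rows that do not move let the fingers close. It gives the time, the measured TCP pose, the force, the opening and the grip force at its end, in the units of the state.
- read_state(): the state, without advancing time (a new reading comes with each control period).
- snapshot(name): name is "scene" or "top" or "wrist"; returns (picture, depth): 400x640x3 uint8, red, green, blue; 400x640 float32, mm along the optical axis (not along the pixel's ray), 0 where there is no reading.
- get_calibration(name): a dict with "intrinsics" (3x3 intrinsics, pixels), "origin" and "orientation" of the camera in the world. Camera axes: x right, y down, z forward; pixel columns grow to the right and rows downward; lengths in mm; the calibration is good to about 2 mm. A picture is of the moment at which its call begins: read the wrist's pose just before it. get_calibration takes no time and is no camera call; for the wrist camera it gives the pose at the moment of the call.
- close_job(): hands the job in; it is judged then, once.
The state is a dict: "clock": time; "q": joint angles; "qvel": joint speeds; "effort": joint torques, N m; "tool_pos": TCP position; "orientation": TCP orientation; "contact_force": force on the tool from outside, world axes, zero at the start; "moment": the same for the moment, N m; "finger_gap": finger opening in mm; "finger_force": force on a finger pad.
Only numpy, scipy, OpenCV 4.12 (cv2) and the standard library are available. Lean on these libraries where they do the work, as an engineer would, in place of code of your own. Each camera call takes 0.05 s, during which the arm holds its last target. There are 200 camera calls.

TASK

Load the parts washer on the watchmaker's bench: lift the grey plug out of the carousel's loading cage and put it in the steel tin, then stack into that cage, each lying flat on the one below, the open support ring, then every parts tray that is on the bench with the deepest lowest and the shallowest highest, and last the cover, knob up. Only then turn the carousel one click counter-clockwise, seen from above, so that the loaded cage rests in the next detent by the spray nozzle. Leave everything else on the bench where it is.

Things in the scene. Friction and masses are not known exactly. Their poses are not given: they have to be found in the camera images.
- load_cage (a point): Centre of the floor of the loading cage (nearest the robot, holds the plug at first), on the deck 50 mm above the bench; z up, x points to the carousel's axis, 85 mm away. It turns with the carousel. The cage is a bore 63 mm wide, 64 mm deep. Two slots 36 mm wide, on the y axis (+y and -y), open outward from top to floor, let fingers holding a 60 mm ring reach down to the deck.
- cage_rim (a point): Centre of the loading cage's mouth, 64 mm above load_cage, same axes. The walls, on the x axis (+x and -x), are of 4 mm steel and flare outward in the top 8 mm. The carousel's other three cages are alike, at 90 degree steps about its axis.
- turn_post (a point): Upright steel post for turning the carousel by hand, 18 mm diameter, its top 85 mm above the carousel's deck. This point is on its axis, 70 mm above the deck (15 mm below its top). It stands 116 mm from the carousel's axis, 45 degrees clockwise (seen from above) of the loading cage, and turns with the carousel.
- carousel (a joint): Angle of the carousel, rad, counter-clockwise from above positive. 0 at the start, in a detent; the next detents (clicks) are at 1.571 (one click) and 3.142 (one too far). A sprung roller pulls it into a click from within about 0.13 rad and settles it within 0.03; between clicks it stays where it is left. It resists with at most about 3 N at the post, plus 2 N per rad/s.
- washer: Fixed grey base. Origin on the bench on the carousel's axis; z up; -x points roughly to the robot. The deck, 268 mm in diameter, top 50 mm above the bench, turns on it; hub 44 mm wide, 42 mm high. Control box 100 x 200 x 85 mm (99 with dials) on the far side, centred at x = +200 mm. Spray nozzle, 86 mm high, just outside the deck at x = +55, y = -165 mm.
- plug: Grey plastic dust plug, a cylinder 60 mm diameter, 52 mm high, with a knob 20 mm diameter and 30 mm high on top (82 mm in all). Origin: centre of its underside; z up along the knob. At the start it stands in the loading cage on the deck.
- tin: Open steel tin for the plug, fixed, 140 mm (x) by 130 mm (y), 32 mm high, walls and floor 4 mm, on the bench. Origin: centre of its underside; z up.
- support_ring: Open steel ring, 60 mm outside, 38 mm inside diameter, 10 mm high. Origin: centre of its underside; z up. Goes lowest.
- deep_tray: Round steel parts tray closed by a mesh just below its rim, 60 mm diameter, 22 mm high. Origin: centre of its underside; z up. May be absent.
- middle_tray: Round steel parts tray like the deep one, 60 mm diameter, 16 mm high. Origin: centre of its underside; z up. May be absent.
- shallow_tray: Round steel parts tray like the deep one, 60 mm diameter, 10 mm high. Origin: centre of its underside; z up. May be absent.
- cover: Steel cover, a disc 60 mm diameter, 6 mm thick, with a knob 16 mm diameter and 24 mm high on top (30 mm in all). Origin: centre of the disc's underside; z up along the knob. Goes on top.
- screwdriver: Screwdriver, 150 mm, a bystander: leave alone.
- brush: Brush, 160 mm, a bystander: leave alone.
- oil_bottle: Small amber bottle, 44 mm diameter, 90 mm high, a bystander: leave alone.
- jar: Small jar, 60 mm diameter, 60 mm high, a bystander: leave alone.
- loupe: Black eye loupe standing on its wide end, 38 mm diameter, 34 mm high, a bystander: leave alone.
- cell_box: Cardboard box of button cells, 90 x 60 x 30 mm, a bystander: leave alone.
- wristwatch: Wristwatch lying open, 145 mm long, 12 mm high, a bystander: leave alone.
Mind the look-alikes: they are no part of the job. Several things have the shape of the tin; the one meant has the colours described above.

How it is judged:
By the outcome, as a careful person would: the job done as asked, in the order asked, and still so for the second after the job is handed in, with the robot touching nothing.
Of deep_tray, middle_tray, shallow_tray only 2 to 3 are there at a start; the rules pass over those that are not, and their reading is None.
At some moment in a run one of support_ring, deep_tray, middle_tray, shallow_tray, cover may be knocked a few centimetres aside while the robot is not near it.
It also fails if it takes over 210 s, if anything falls off the work surface, if the arm or the gripper's body presses on something with over 40 N, if the wrist force passes 120 N, or if a joint passes its speed limit or range.

## Working session

There is one attempt and no reset: what is moved stays moved. The work goes in short steps, Python scripts to look and compute and a tool call to move; the robot and the scene stay as the last step left them, time stands still between calls to the robot, and variables do not carry over. Pictures are saved under pics/ and viewed, at most 14 in all, crops included, and the job is handed in when it is done.

Besides the shell and the picture viewer there is one more tool, called after "Request:" as name(argument=value, ...), one argument or row to a line, values as JSON. arm_command: Moves the arm, as the interface text tells. Its arguments: {"type":"object","properties":{"increments":{"type":"array"},"force":{"type":"number"}},"required":["increments"]}

```bash
mkdir -p pics; cat > h.py <<'E'
import numpy as np, cv2
from bench import read_state, snapshot, get_calibration, close_job, grasp_offset
from scipy.spatial.transform import Rotation as R
def rot(o):
    o=np.array(o,float)
    return o if o.shape==(3,3) else R.from_euler('xyz',o).as_matrix()
def shot(n,f=None):
    c=get_calibration(n); p,d=snapshot(n)
    np.savez(f'{n}.npz',p=p,d=d,K=c['intrinsics'],o=c['origin'],R=rot(c['orientation']))
    if f: cv2.imwrite(f'pics/{f}.png',p[:,:,::-1])
    return p,d,c
def load(n): return np.load(f'{n}.npz')
def ray(s,u,v,z):
    "pixel to plane at world height z"
    r=s['R']@np.linalg.solve(s['K'],[u,v,1.]); return s['o']+r*(z-s['o'][2])/r[2]
def cloud(s):
    v,u=np.mgrid[:400,:640]; k=np.stack([u,v,np.ones_like(u)],-1)@np.linalg.inv(s['K']).T
    return k*s['d'][...,None]@s['R'].T+s['o']
E
python3 - <<'E'
from h import *
print(read_state()); print(grasp_offset if not callable(grasp_offset) else grasp_offset())
for n in('scene','top','wrist'): print(n,shot(n,n+'0')[2])
E
```

```text
{'clock': 0.0, 'q': array([ 1.09051976,  0.59211087,  0.04827626,  1.60987023, -0.03332498,
        0.94269613, -0.03371312]), 'qvel': array([-0.00113423,  0.00050336,  0.00026257,  0.00070339, -0.00017499,
       -0.00019537, -0.00080636]), 'effort': array([-2.62323283e-05, -5.48687661e+01,  1.54688403e+00, -1.98124588e+01,
        9.49298643e-03,  8.79648433e-03, -7.91561973e-06]), 'tool_pos': array([ 273.15086508, -670.5886472 ,  203.02840861]), 'orientation': array([-3.13931455e+00,  9.49833865e-05,  3.86847696e-01]), 'contact_force': array([ 0.89005655, -0.22924286,  0.2632593 ]), 'moment': array([ 0.00033581, -0.00320457,  0.02538798]), 'finger_force': 0.0, 'finger_gap': 85.63783912110686}
18.700000000000003
scene {'intrinsics': array([[408.87767788,   0.        , 317.55297579],
       [  0.        , 408.87767788, 196.37085969],
       [  0.        ,   0.        ,   1.        ]]), 'origin': array([1191.41393794,  767.54318758, 1083.05244877]), 'orientation': array([-2.29988957, -0.01479869,  2.3954456 ])}
top {'intrinsics': array([[419.31377073,   0.        , 323.89121289],
       [  0.        , 419.31377073, 202.86008741],
       [  0.        ,   0.        ,   1.        ]]), 'origin': array([ 197.3201411 ,  -16.41075892, 1250.29800158]), 'orientation': array([-2.94389733, -0.01633441, -1.58145062])}
wrist {'intrinsics': array([[340.38800338,   0.        , 325.88007739],
       [  0.        , 340.38800338, 206.02725486],
       [  0.        ,   0.        ,   1.        ]]), 'origin': array([ 345.34116969, -642.09908221,  372.13931779]), 'orientation': array([ 2.83298341e+00,  2.15110459e-03, -1.18297278e+00])}
```

View pics/top0.png

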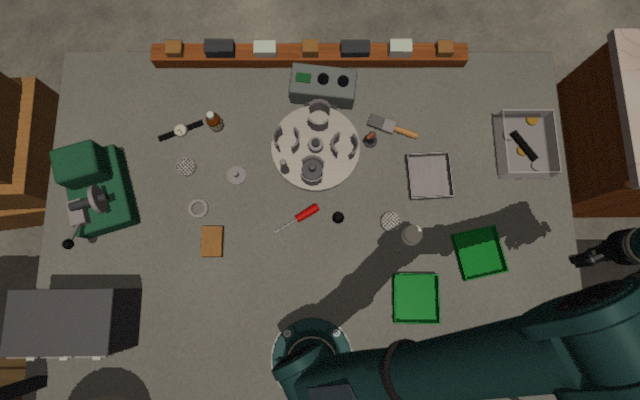

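View pics/scene0.png

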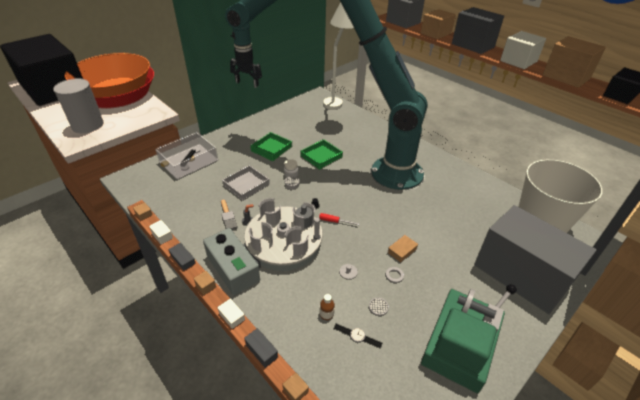

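The top view shows the carousel at (315,147), with the plug cage at (312,168) and the post at about (284,165). The meshed trays are at (186,167) and (391,220), the ring at (198,208) and the cover at (236,175). The plain grey tin is at (430,175). Its look-alikes are the green ones at (480,252) and (416,297), and the grey box with things in it at (527,143). I'll check these in a close crop.

```bash
python3 - <<'E'
from h import *
p=load('top')['p'][90:270,160:500,::-1]; q=load('scene')['p'][120:340,150:490,::-1]
cv2.imwrite('pics/c1.png',cv2.resize(p,(800,424),interpolation=cv2.INTER_CUBIC))
cv2.imwrite('pics/c2.png',cv2.resize(q,(800,518),interpolation=cv2.INTER_CUBIC))
s=load('top'); C=cloud(s)
for n,u,v,z in [('axis',315,145,92),('cage',312,163,114),('post',284,165,135),('meshA',186,167,16),('meshB',391,220,16),('ring',198,208,10),('cover',236,175,6),('tin',430,176,4),('jar',411,235,60)]:
  P=C[v-7:v+8,u-7:u+8].reshape(-1,3); print(n,ray(s,u,v,z).round(),C[v,u].round(), np.percentile(P[:,2],[5,50,95]).round(1))
E
```

```text
axis [600. -14.  92.] [599. -14.  95.] [49.4 78.8 93.8]
cage [539.  -5. 114.] [534.  -5. 131.] [ 97.7 104.2 133.7]
post [528.  72. 135.] [532.  73. 122.] [ 46.   52.4 135.6]
meshA [559. 379.  16.] [561. 381.   7.] [ 2.2  7.6 13. ]
meshB [ 391. -239.   16.] [ 390. -238.   21.] [15.1 19.8 24.3]
ring [433. 338.  10.] [434. 340.   2.] [-2.9  3.8 12.1]
cover [535. 228.   6.] [531. 226.  20.] [ 2.   6.4 30.5]
tin [ 529. -368.    4.] [ 529. -368.    3.] [0.3 4.3 8.5]
jar [ 340. -287.   60.] [ 340. -287.   59.] [35.6 59.8 63.4]
```

View pics/c1.png

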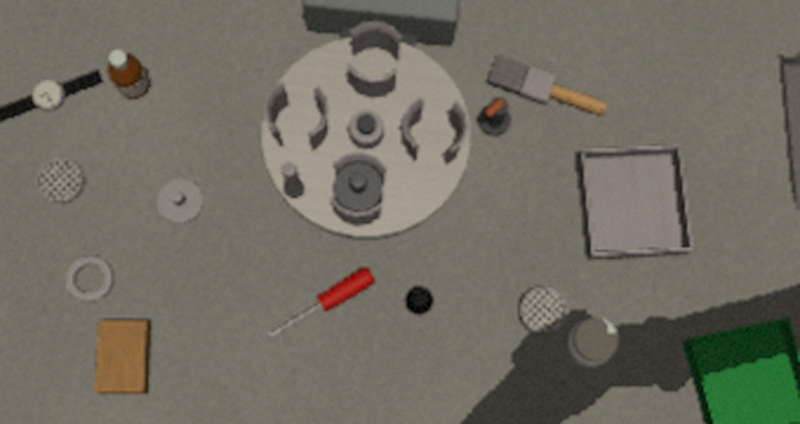

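View pics/c2.png

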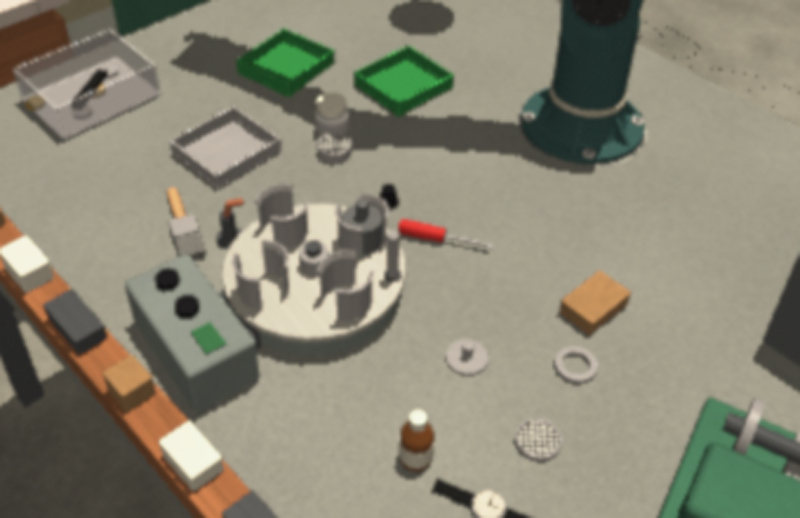

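The crop confirms the choice of tin: the plain grey one at (430,175) in top0. The green pair and the clear box with contents are look-alikes. Only two meshed trays show. meshB is about 20 mm tall, so it looks like the deep tray. meshA is about 10 mm tall. Next I'll look from the wrist.

Request:
arm_command(
  increments=[
    [[-1, 27.5, -33.3, -6, 0, 0, 0], [-1, 27.5, -33.3, -6, 0, 0, 0], [-1, 27.5, -33.3, -6, 0, 0, 0], [-1, 27.5, -33.3, -6, 0, 0, 0], [-1, 27.5, -33.3, -6, 0, 0, 0], [-1, 27.5, -33.3, -6, 0, 0, 0], [-1, 27.5, -33.3, -6, 0, 0, 0], [-1, 27.5, -33.3, -6, 0, 0, 0], [-1, 27.5, -33.3, -6, 0, 0, 0], [-1, 27.5, -33.3, -6, 0, 0, 0], [-1, 27.5, -33.3, -6, 0, 0, 0], [-1, 27.5, -33.3, -6, 0, 0, 0], [-1, 27.5, -33.3, -6, 0, 0, 0], [-1, 27.5, -33.3, -6, 0, 0, 0], [-1, 27.5, -33.3, -6, 0, 0, 0], [-1, 27.5, -33.3, -6, 0, 0, 0], [-1, 0, 0, 0, 0, 0, 7.4], [-1, 0, 0, 0, 0, 0, 7.4], [-1, 0, 0, 0, 0, 0, 7.4], [-1, 0, 0, 0, 0, 0, 0]],
  ],
)

```text
clock: 2.15
tool_pos: [479.7, -11.9, 300.0]
orientation: [3.141, 0.001, -0.0]
contact_force: [-0.0, -0.4, -0.1]
finger_gap: 85.4
finger_force: 0.0
```

```bash
python3 - <<'E'
from h import *
s=read_state(); print(s['tool_pos'],s['orientation'],s['q'])
shot('wrist','w1'); shot('top','top1'); print(load('wrist')['o'])
E
```

```text
[479.68981941 -11.88556087 299.99160732] [ 3.14142380e+00  5.67983530e-04 -6.87842401e-05] [ 0.08304     0.17085042 -0.17596768  2.02999908  0.03689591  0.94423619
 -1.68294032]
[557.52148606 -12.31072334 468.95155921]
```

View pics/w1.png

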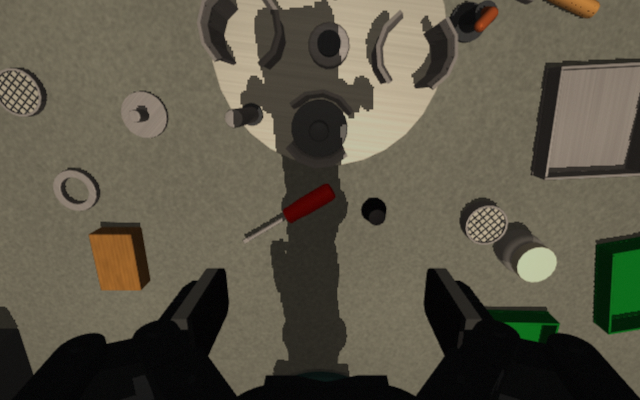

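View pics/top1.png

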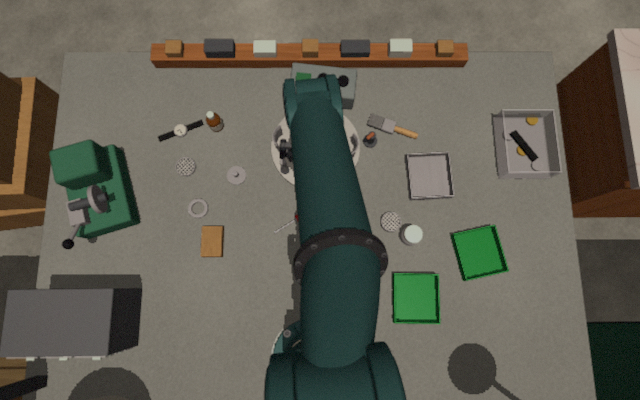

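```bash
cat >> h.py <<'E'
def blob(s,c,r,z0,z1):
    "points of depth cloud near c with height in range: mean, enclosing circle from pixel contour cast at median height"
    C=cloud(s); m=(np.hypot(C[...,0]-c[0],C[...,1]-c[1])<r)&(C[...,2]>z0)&(C[...,2]<z1)
    n,l,st,_=cv2.connectedComponentsWithStats(m.astype(np.uint8)); 
    if n<2: return None
    m=l==1+st[1:,4].argmax(); z=np.median(C[m][:,2])
    ct=max(cv2.findContours(m.astype(np.uint8),0,1)[0],key=len)[:,0]
    W=np.array([ray(s,u,v,z)[:2] for u,v in ct],np.float32); (x,y),rr=cv2.minEnclosingCircle(W)
    e=cv2.fitEllipse(W) if len(W)>5 else None
    return dict(n=int(m.sum()),mean=C[m].mean(0).round(1),z=round(float(z),1),mec=np.round([x,y,rr],1),ell=np.round(e[0]+e[1],1) if e else None)
E
python3 - <<'E'
from h import *
for nm in('wrist','top'):
  s=load(nm); C=cloud(s); print(nm)
  b=C[(C[...,0]>300)&(C[...,0]<450)&(abs(C[...,1])<150)][:,2]; print('bench z',np.median(b),b.std())
  for n,c,r,a,b in [('knob',(515,-5),30,120,145),('plugtop',(515,-5),38,97,111),('hub',(598,-14),30,85,99),('post',(528,72),25,120,145),('meshA',(559,379),45,5,30),('meshB',(391,-239),45,7,30),('ring',(433,338),45,4,30),('cover',(535,228),45,3,12),('cknob',(535,228),20,20,40),('deck',(598,-14),140,44,57)]:
    print(n,blob(s,c,r,a,b))
E
```

```text
wrist
bench z -0.3984057051290506 6.56235795832634
knob {'n': 327, 'mean': array([526. ,  -4.7, 130.8]), 'z': 131.1, 'mec': array([526.1,  -4.8,   9.9]), 'ell': array([526. ,  -4.8,  18.6,  19.2])}
plugtop {'n': 2103, 'mean': array([525.8,  -4.8, 101.4]), 'z': 101.4, 'mec': array([525.5,  -4.7,  29.7]), 'ell': array([525. ,  -4.6,  56.4,  58.7])}
hub {'n': 500, 'mean': array([609.6, -14.7,  91.4]), 'z': 91.5, 'mec': array([609.5, -14.8,  12.3]), 'ell': array([609.5, -14.7,  23. ,  24. ])}
post {'n': 328, 'mean': array([538.5,  74.9, 132.8]), 'z': 134.1, 'mec': array([538.4,  74.5,  10.3]), 'ell': array([538.5,  74.6,  16.9,  19.9])}
meshA {'n': 1713, 'mean': array([562.8, 381.4,   7.7]), 'z': 7.6, 'mec': array([562.3, 382.8,  31.5]), 'ell': array([562.3, 381.6,  55.6,  60.7])}
meshB {'n': 1646, 'mean': array([ 385.9, -238.4,   18.9]), 'z': 19.3, 'mec': array([ 382.3, -243.3,   43.1]), 'ell': array([ 385.1, -239. ,   56.3,   82.1])}
ring {'n': 979, 'mean': array([434. , 338.2,   8.8]), 'z': 9.2, 'mec': array([434.4, 338. ,  31.8]), 'ell': array([433.5, 337.9,  58.5,  61.6])}
cover {'n
[... 844 characters left out ...]
 -235.4,   20. ]), 'z': 20.1, 'mec': array([ 387.1, -235.3,   31.2]), 'ell': array([ 386.9, -235.4,   57.4,   60.4])}
ring {'n': 200, 'mean': array([434.6, 339.5,   9.3]), 'z': 9.3, 'mec': array([436.4, 337. ,  32.9]), 'ell': array([434.9, 339.2,  57.9,  59.7])}
cover {'n': 242, 'mean': array([535.9, 228.6,   6.1]), 'z': 5.9, 'mec': array([538.5, 228.4,  35.3]), 'ell': array([536.6, 228.6,  56.6,  61.1])}
cknob {'n': 24, 'mean': array([536. , 228.6,  28.3]), 'z': 29.0, 'mec': array([536.4, 227.9,   8.5]), 'ell': array([536. , 228.6,  12.7,  17.3])}
deck {'n': 359, 'mean': array([555.6,  84.6,  50.1]), 'z': 50.0, 'mec': array([563.1,  83.5,  76.6]), 'ell': array([559.2,  84.4,  39.6, 130.2])}
```

top1 shows the whole bench clear under the arm's old place, with no third tray. So the trays are the deep one (wrist view (486,223), about 20 mm) and the shallow one ((18,92), about 8–10 mm). Measured by depth from both views, the cage centre is (525.9,-4.8), the axis is (609.5,-14.7) and the cage yaw is about -6.7°. Plug first.

Request:
arm_command(
  increments=[
    [[-1, 0, 0, 0, 0, 0, 6.7], [-1, 45, -12.5, 20, 0, 0, 0], [-1, 0, 0, 40, 0, 0, 0], [-1, 0, 0, 40, 0, 0, 0], [-1, 0, 0, 40, 0, 0, 0], [-1, 0, 0, 20, 0, 0, 0], [-1, 0, 0, 18, 0, 0, 0], [-1, 0, 0, 16, 0, 0, 0], [-1, 0, 0, 0, 0, 0, 0], [1, 0, 0, 0, 0, 0, 0], [1, 0, 0, 0, 0, 0, 0], [1, 0, 0, 0, 0, 0, 0], [1, 0, 0, 0, 0, 0, 0], [1, 0, 0, 0, 0, 0, 0], [1, 0, 0, 0, 0, 0, 0], [1, 0, 0, 0, 0, 0, 0], [1, 0, 0, 0, 0, 0, 0]],
  ],
  force=60,
)

```text
clock: 3.95
tool_pos: [525.4, -5.0, 106.5]
orientation: [3.142, 0.0, -0.117]
contact_force: [1.2, 0.7, 0.5]
finger_gap: 0.0
finger_force: 0.0
```

```bash
python3 - <<'E'
from h import *
shot('wrist','w2'); s=read_state(); print(s['finger_gap'],s['finger_force'],s['contact_force'],load('wrist')['o'])
E
```

```text
0.2762873009361146 0.0 [ 0.02149398  0.00469387 -0.5897288 ] [602.60655666 -14.5399489  275.52395497]
```

View pics/w2.png

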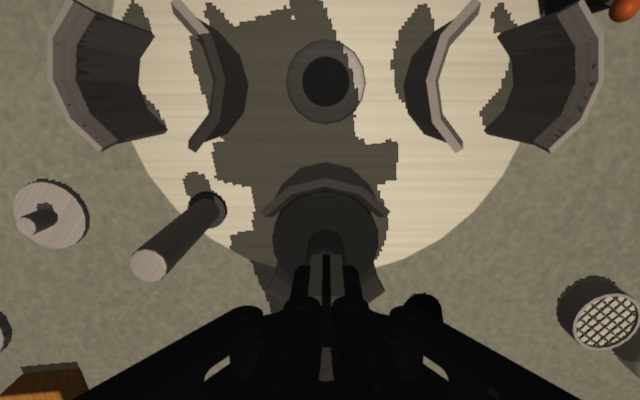

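```bash
python3 - <<'E'
from h import *
s=load('wrist'); C=cloud(s)
for v in range(215,330,8): print(v,[tuple(C[v,u].round().astype(int)) for u in(305,315,325,335,345)])
for n,c,r,a,b in [('knob',(530,-5),30,120,145),('plugtop',(525,-5),38,97,111),('hub',(608,-14),30,85,99),('post',(535,74),25,120,145)]:
    print(n,blob(s,c,r,a,b))
E
```

```text
215 [(np.int64(544), np.int64(4), np.int64(102)), (np.int64(543), np.int64(-2), np.int64(102)), (np.int64(543), np.int64(-7), np.int64(102)), (np.int64(542), np.int64(-12), np.int64(100)), (np.int64(541), np.int64(-18), np.int64(101))]
223 [(np.int64(539), np.int64(4), np.int64(101)), (np.int64(538), np.int64(-1), np.int64(101)), (np.int64(537), np.int64(-6), np.int64(100)), (np.int64(537), np.int64(-12), np.int64(100)), (np.int64(537), np.int64(-17), np.int64(102))]
231 [(np.int64(534), np.int64(5), np.int64(101)), (np.int64(534), np.int64(-1), np.int64(102)), (np.int64(535), np.int64(-6), np.int64(106)), (np.int64(533), np.int64(-11), np.int64(102)), (np.int64(532), np.int64(-17), np.int64(102))]
239 [(np.int64(530), np.int64(6), np.int64(101)), (np.int64(534), np.int64(-1), np.int64(114)), (np.int64(535), np.int64(-6), np.int64(117)), (np.int64(533), np.int64(-11), np.int64(113)), (np.int64(527), np.int64(-16), np.int64(101))]
247 [(np.int64(525), np.int64(6), np.int64(101)), (np.int64(535), np.int64(-1), np.int64(124)), (np.int64(535), np.int64(-6), np.int64(127)), (np.int64(533)
[... 2332 characters left out ...]
p.int64(171)), (np.int64(537), np.int64(-10), np.int64(189)), (np.int64(537), np.int64(-13), np.int64(189))]
knob {'n': 885, 'mean': array([533.8,  -5.9, 133.6]), 'z': 130.8, 'mec': array([525.4,  -5.3,  15. ]), 'ell': array([528.9,  -5.4,  21.1,  23.8])}
plugtop {'n': 6820, 'mean': array([531.7,  -5.4, 102.1]), 'z': 101.4, 'mec': array([519.4,  -4.2,  38.4]), 'ell': array([522.2,  -4.3,  61.1,  73.8])}
hub {'n': 1841, 'mean': array([610.3, -15. ,  91.4]), 'z': 91.3, 'mec': array([610.1, -14.9,  12. ]), 'ell': array([610.1, -14.9,  23.5,  23.5])}
post {'n': 1613, 'mean': array([540.3,  73.7, 131.4]), 'z': 133.7, 'mec': array([541.2,  72.4,  13.3]), 'ell': array([541. ,  72.5,  17.6,  26.5])}
```

```bash
python3 - <<'E'
from h import *
s=load('wrist'); C=cloud(s)
for v in (235,243,251,257,263,270,285): print(v,' '.join('%d:%d,%d,%d'%(u,*C[v,u].round()) for u in range(285,368,6)))
p=s['p'][200:390,230:420,::-1]; p=np.clip(p.astype(float)*2.5,0,255).astype(np.uint8)
cv2.imwrite('pics/c3.png',cv2.resize(p,(600,600),interpolation=cv2.INTER_CUBIC))
E
```

```text
235 285:533,16,102 291:533,13,102 297:532,10,100 303:532,6,101 309:532,3,101 315:534,-1,108 321:536,-4,113 327:535,-7,111 333:534,-10,110 339:530,-13,102 345:529,-17,100 351:529,-20,100 357:529,-23,102 363:528,-26,101
243 285:529,17,103 291:529,14,102 297:528,10,101 303:528,7,102 309:532,3,112 315:534,-1,119 321:536,-4,122 327:535,-7,122 333:534,-10,121 339:531,-13,115 345:525,-16,101 351:525,-19,102 357:524,-23,101 363:524,-26,102
251 285:524,18,101 291:523,14,101 297:523,11,100 303:523,8,101 309:533,2,124 315:535,-1,130 321:535,-4,130 327:535,-7,130 333:534,-10,130 339:532,-13,126 345:520,-16,101 351:520,-19,101 357:519,-22,102 363:519,-26,102
257 285:520,18,101 291:520,15,102 297:519,12,101 303:519,8,101 309:532,2,128 315:537,-2,139 321:536,-5,140 327:536,-7,139 333:536,-10,139 339:535,-12,139 345:516,-15,101 351:516,-19,102 357:516,-22,101 363:516,-25,102
263 285:516,19,101 291:516,16,101 297:515,12,101 303:515,9,101 309:529,2,130 315:536,-2,144 321:537,-5,146 327:536,-7,146 333:535,-10,145 339:535,-12,145 345:526,-15,127 351:512,-18,101 357:512,-22,103 363:511,-25,102
270 285:512,20,101 291:512,16,101 297:534,6,144 303:534,3,144 309:533,1,144 315:537,-2,151 321:537,-5,152 327:536,-7,151 333:536,-10,151 339:536,-12,152 345:531,-14,144 351:531,-17,144 357:507,-21,102 363:508,-25,103
285 285:506,20,107 291:503,17,103 297:534,5,157 303:533,3,156 309:537,0,163 315:536,-3,163 321:536,-5,163 327:536,-7,163 333:535,-9,162 339:536,-12,163 345:531,-14,156 351:531,-16,156 357:531,-19,156 363:500,-24,105
```

View pics/c3.png

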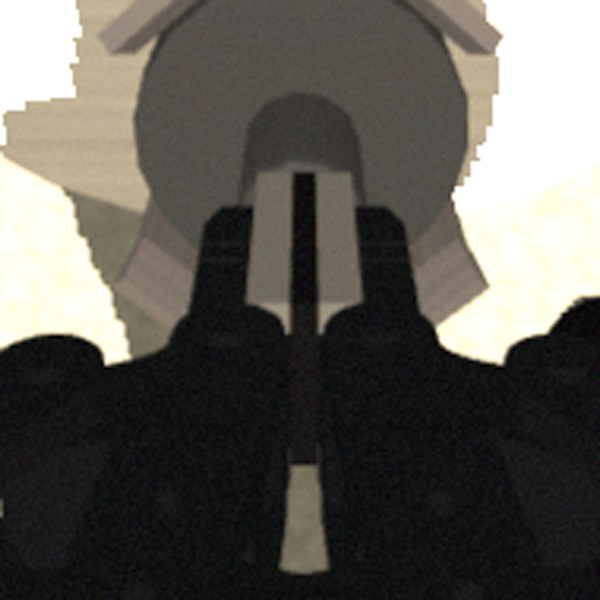

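The tips closed above the knob: the pad tips are at z≈136 while the TCP reads 106, so the real tips stand about 29 mm behind the reported TCP. I'll open, go lower with a force check, and grip again.

Request:
arm_command(
  increments=[
    [[-1, 0, 0, 0, 0, 0, 0], [-1, 0, 0, 0, 0, 0, 0], [-1, 0, 0, 0, 0, 0, 0], [-1, 0, 0, 0, 0, 0, 0], [-1, 0, 0, 0, 0, 0, 0], [-1, 0, 0, 0, 0, 0, 0], [-1, 0, 0, 7, 0, 0, 0], [-1, 0, 0, 7, 0, 0, 0], [-1, 0, 0, 7, 0, 0, 0], [-1, 0, 0, 5, 0, 0, 0], [1, 0, 0, 0, 0, 0, 0], [1, 0, 0, 0, 0, 0, 0], [1, 0, 0, 0, 0, 0, 0], [1, 0, 0, 0, 0, 0, 0], [1, 0, 0, 0, 0, 0, 0], [1, 0, 0, 0, 0, 0, 0], [1, 0, 0, 0, 0, 0, 0]],
  ],
  force=60,
)

```text
clock: 5.7
tool_pos: [525.7, -4.9, 80.9]
orientation: [-3.141, -0.001, -0.118]
contact_force: [-1.1, 0.5, 3.4]
finger_gap: 18.1
finger_force: 58.5
```

Request:
arm_command(
  increments=[
    [[1, 0, 0, -10, 0, 0, 0], [1, 0, 0, -15, 0, 0, 0], [1, 0, 0, -20, 0, 0, 0], [1, 0, 0, -25, 0, 0, 0], [1, 0, 0, -20, 0, 0, 0], [1, 0, 0, 0, 0, 0, 0], [1, 2.6, 20, 0, 0, 0, 0], [1, 5.1, 40, 0, 0, 0, 0], [1, 5.1, 40, 0, 0, 0, 0], [1, 5.1, 40, 0, 0, 0, 0], [1, 5.1, 40, 0, 0, 0, 0], [1, 5.1, 40, 0, 0, 0, 0], [1, 5.1, 40, 0, 0, 0, 0], [1, 5.1, 40, 0, 0, 0, 0], [1, 5.1, 40, 0, 0, 0, 0], [1, 2.6, 20, 0, 0, 0, 0], [1, 0, 0, 0, 0, 0, 0]],
  ],
)

```text
clock: 7.4
tool_pos: [527.0, -372.0, 169.4]
orientation: [3.14, 0.001, -0.124]
contact_force: [-0.3, 0.2, -0.8]
finger_gap: 18.3
finger_force: 58.8
```

```bash
python3 - <<'E'
from h import *
s=read_state(); print(s['tool_pos'],s['finger_gap'],s['finger_force'])
shot('wrist','w3')
for n in('wrist',):
  s=load(n);C=cloud(s); t=np.array(read_state()['tool_pos'])
  m=(C[...,2]>24)&(C[...,2]<40)&(abs(C[...,0]-530)<110)&(abs(C[...,1]+368)<100)
  Q=C[m]; print(n,len(Q),Q[:,:2].min(0),Q[:,:2].max(0))
p=s['p']; cv2.imwrite('pics/w3.png',p[:,:,::-1])
E
```

```text
[ 527.04713599 -372.04462887  169.39707131] 18.28234763107899 58.819767236709595
wrist 2298 [ 454.21900659 -429.27165683] [ 599.18095272 -293.18663322]
```

View pics/w3.png

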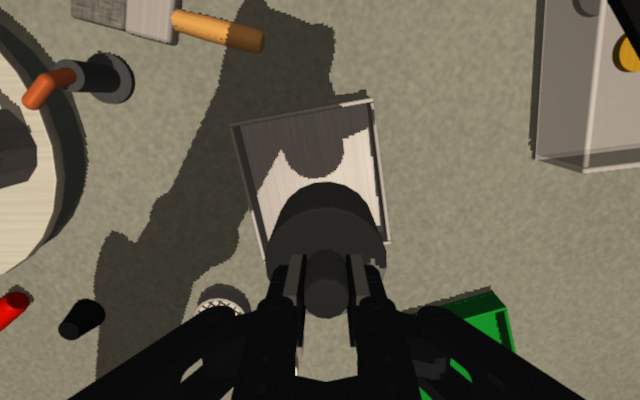

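It's holding the plug by the knob. The tin is below at (310,180), centred at about (527,-362). Lowering.

Request:
arm_command(
  increments=[
    [[1, 0, -9, 30, 0, 0, 0], [1, 0, 0, 40, 0, 0, 0], [1, 0, 0, 30, 0, 0, 0], [1, 0, 0, 15, 0, 0, 0], [1, 0, 0, 8, 0, 0, 0], [1, 0, 0, 6, 0, 0, 0], [1, 0, 0, 3, 0, 0, 0], [1, 0, 0, 0, 0, 0, 0]],
  ],
)

```text
clock: 8.25
tool_pos: [530.5, -359.2, 39.2]
orientation: [3.141, -0.001, -0.118]
contact_force: [0.4, 0.4, -0.3]
finger_gap: 17.7
finger_force: 58.8
```

Request:
arm_command(
  increments=[
    [[1, 0, 0, 3, 0, 0, 0], [1, 0, 0, 2, 0, 0, 0], [1, 0, 0, 0, 0, 0, 0], [-1, 0, 0, 0, 0, 0, 0], [-1, 0, 0, 0, 0, 0, 0], [-1, 0, 0, 0, 0, 0, 0], [-1, 0, 0, 0, 0, 0, 0], [-1, 0, 0, 0, 0, 0, 0], [-1, 0, 0, -20, 0, 0, 0], [-1, 0, 0, -40, 0, 0, 0], [-1, 0, 0, -40, 0, 0, 0], [-1, 0, 0, -30, 0, 0, 0], [-1, 0, 0, 0, 0, 0, 0]],
  ],
)

```text
clock: 9.55
tool_pos: [533.1, -360.9, 168.6]
orientation: [3.138, -0.009, -0.118]
contact_force: [1.0, -0.3, 0.2]
finger_gap: 85.5
finger_force: 0.0
```

```bash
python3 - <<'E'
from h import *
shot('wrist'); s=load('wrist'); t=read_state()['tool_pos']; print(t)
print('knob',blob(s,(529,-361),45,75,95),'body',blob(s,(529,-361),45,50,62))
E
```

```text
[ 531.48851124 -359.94984678  166.09722659]
knob {'n': 518, 'mean': array([ 532.2, -359.4,   84.3]), 'z': 85.0, 'mec': array([ 532.4, -359.4,   10.5]), 'ell': array([ 532.4, -359.4,   18.8,   20.8])} body {'n': 2983, 'mean': array([ 533.4, -359.5,   55.4]), 'z': 55.4, 'mec': array([ 531.4, -359.2,   30. ]), 'ell': array([ 531.3, -359.2,   58.3,   59. ])}
```

Request:
arm_command(
  increments=[
    [[-1, -5, -20, 0, 0, 0, 0], [-1, -10, -38, 0, 0, 0, 0], [-1, -10, -38, 0, 0, 0, 0], [-1, -10, -38, 0, 0, 0, 0], [-1, -10, -38, 0, 0, 0, 0], [-1, -10, -38, 0, 0, 0, 0], [-1, -10, -38, 0, 0, 0, 0], [-1, -10, -38, 0, 0, 0, 0], [-1, -10, -38, 0, 0, 0, 0], [-1, -10, -38, 0, 0, 0, 0], [-1, -10, -38, 0, 0, 0, 0], [-1, -10, -38, 0, 0, 0, 0], [-1, -10, -38, 0, 0, 0, 0], [-1, -10, -38, 0, 0, 0, 0], [-1, -10, -38, 0, 0, 0, 0], [-1, -10, -38, 0, 0, 0, 0], [-1, -10, -38, 0, 0, 0, 0], [-1, -10, -38, 0, 0, 0, 0], [-1, -3, -15, 0, 0, 0, 0], [-1, 0, 0, 0, 0, 0, 0]],
  ],
)

```text
clock: 11.6
tool_pos: [431.6, 340.6, 162.5]
orientation: [-3.141, 0.002, -0.113]
contact_force: [0.2, -0.9, -0.1]
finger_gap: 85.6
finger_force: 0.0
```

```bash
python3 - <<'E'
from h import *
shot('wrist'); s=load('wrist'); r=read_state(); print(r['tool_pos'],r['orientation'])
print('ring',blob(s,(434,338),45,4,30)); print('cover',blob(s,(535,227),45,3,12)); print('ck',blob(s,(535,227),20,20,40)); print('meshA',blob(s,(563,382),45,4.5,30))
E
```

```text
[432.24652832 337.6756014  162.38999039] [ 3.13937789e+00  1.55804252e-03 -1.16032254e-01]
ring {'n': 1776, 'mean': array([434.5, 339.8,   9.1]), 'z': 9.2, 'mec': array([433.9, 339.8,  30. ]), 'ell': array([433.8, 339.9,  58.3,  58.9])}
cover {'n': 3487, 'mean': array([535.9, 229.5,   5.4]), 'z': 5.4, 'mec': array([535.2, 229.1,  30.1]), 'ell': array([535.4, 228.9,  58.5,  59. ])}
ck {'n': 373, 'mean': array([535.1, 229.8,  28.4]), 'z': 29.1, 'mec': array([535.2, 230.3,   9. ]), 'ell': array([535. , 230.1,  15.1,  17.5])}
meshA {'n': 4144, 'mean': array([564. , 384.2,   7.6]), 'z': 7.5, 'mec': array([563.4, 384.3,  30.2]), 'ell': array([563.4, 384.3,  58.8,  59.4])}
```

The plug stands upright in the tin. Now the ring, in stages.

Request:
arm_command(
  increments=[
    [[-1, 1.4, -2.3, 20, 0, 0, 0], [-1, 0, 0, 40, 0, 0, 0], [-1, 0, 0, 40, 0, 0, 0], [-1, 0, 0, 40, 0, 0, 0], [-1, 0, 0, 20, 0, 0, 0], [-1, 0, 0, 15, 0, 0, 0], [-1, 0, 0, 10, 0, 0, 0], [-1, 0, 0, 5, 0, 0, 0], [-1, 0, 0, 0, 0, 0, 0], [-1, 0, 0, 0, 0, 0, 0]],
  ],
)

```text
clock: 12.65
tool_pos: [435.3, 340.6, -25.7]
orientation: [-3.14, -0.001, -0.118]
contact_force: [-0.3, 0.1, 0.6]
finger_gap: 85.4
finger_force: 0.0
```

```bash
python3 - <<'E'
from h import *
shot('wrist','w4'); s=load('wrist'); r=read_state(); print(r['tool_pos'],r['contact_force'])
print('ring',blob(s,(434,339),33,4,12.5))
E
```

```text
[435.27654682 340.79559602 -25.56458447] [ 0.16746799 -0.14251616 -0.31573542]
ring {'n': 8092, 'mean': array([435.8, 339.5,   8.9]), 'z': 9.2, 'mec': array([434.7, 339.5,  30.5]), 'ell': array([434.6, 339.6,  58.3,  60.2])}
```

View pics/w4.png

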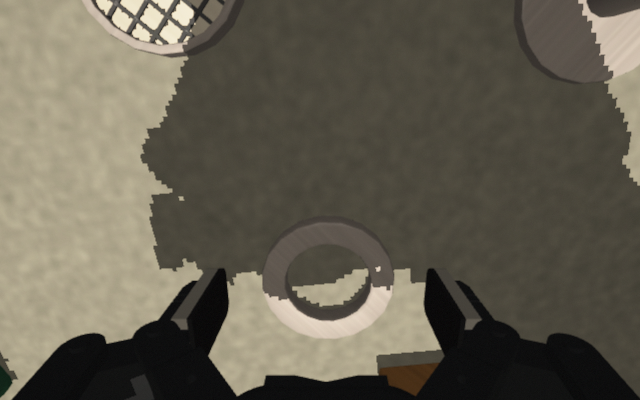

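The ring lies between the open fingers at (327,277). Lower and grip.

Request:
arm_command(
  increments=[
    [[-1, -0.6, 0, 3, 0, 0, 0], [-1, 0, 0, 2.5, 0, 0, 0], [-1, 0, 0, 0, 0, 0, 0], [1, 0, 0, 0, 0, 0, 0], [1, 0, 0, 0, 0, 0, 0], [1, 0, 0, 0, 0, 0, 0], [1, 0, 0, 0, 0, 0, 0], [1, 0, 0, 0, 0, 0, 0]],
  ],
  force=40,
)

```text
clock: 13.5
tool_pos: [434.1, 340.4, -31.4]
orientation: [3.142, -0.0, -0.117]
contact_force: [-1.0, -0.3, 5.4]
finger_gap: 57.7
finger_force: 42.0
```

Request:
arm_command(
  increments=[
    [[1, 0, 0, -10, 0, 0, 0], [1, 0, 0, -30, 0, 0, 0], [1, 0, 0, -40, 0, 0, 0], [1, 0, 0, -40, 0, 0, 0], [1, 0, 0, -30, 0, 0, 0], [1, 7.3, 18.5, 0, 0, 0, 0], [1, 14.6, 36.9, 0, 0, 0, 0], [1, 14.6, 36.9, 0, 0, 0, 0], [1, 14.6, 36.9, 0, 0, 0, 0], [1, 14.6, 36.9, 0, 0, 0, 0], [1, 14.6, 36.9, 0, 0, 0, 0], [1, 14.6, 36.9, 0, 0, 0, 0], [1, 14.6, 36.9, 0, 0, 0, 0], [1, 14.6, 36.9, 0, 0, 0, 0], [1, 7.3, 18.5, 0, 0, 0, 0], [1, 0, 0, 0, 0, 0, 0], [1, 0, 0, 0, 0, 0, 0]],
  ],
)

```text
clock: 15.2
tool_pos: [525.3, -4.8, 118.3]
orientation: [-3.141, 0.0, -0.119]
contact_force: [0.3, -1.0, -0.1]
finger_gap: 57.7
finger_force: 43.3
```

```bash
python3 - <<'E'
from h import *
shot('wrist','w5'); s=load('wrist'); r=read_state(); t=r['tool_pos']; print(t,r['orientation'],r['finger_gap'],r['contact_force'])
C=cloud(s)
print('ring',blob(s,t,33,t[2]+20,t[2]+48)); print('rim',blob(s,(526,-5),45,106,122)); print('hub',blob(s,(610,-15),30,85,99))
# rim far-wall arc fit: points 108..120 with x>520
m=(C[...,2]>108)&(C[...,2]<119)&(np.hypot(C[...,0]-526,C[...,1]+5)<48)
Q=C[m][:,:2]; 
if len(Q)>50:
  A=np.c_[2*Q,np.ones(len(Q))]; c=np.linalg.lstsq(A,(Q**2).sum(1),rcond=None)[0]; print('fit',c[:2],np.sqrt(c[2]+c[0]**2+c[1]**2),len(Q),Q.min(0),Q.max(0))
E
```

```text
[525.15182989  -3.75878522 118.2116919 ] [-3.14086323e+00  3.07679524e-04 -1.16470238e-01] 57.589520956082175 [-0.58016453 -1.05524586 -0.31270538]
ring {'n': 9944, 'mean': array([527.2,  -5.1, 158.2]), 'z': 158.7, 'mec': array([523.2,  -3.7,  34.4]), 'ell': array([526.2,  -5. ,  60.3,  63.1])}
rim {'n': 1502, 'mean': array([494.7,  -1.5, 111. ]), 'z': 111.4, 'mec': array([501.7,  -2.3,  24.3]), 'ell': array([498.2,  -2.1,  25.1,  47.3])}
hub {'n': 1621, 'mean': array([610.2, -14.9,  91.4]), 'z': 91.4, 'mec': array([610.1, -14.9,  12. ]), 'ell': array([610.1, -14.9,  23.4,  23.5])}
fit [526.54676384  -4.9530723 ] 35.84404296059613 2629 [486.22553479 -39.71195517] [565.14102293  24.98349534]
```

View pics/w5.png

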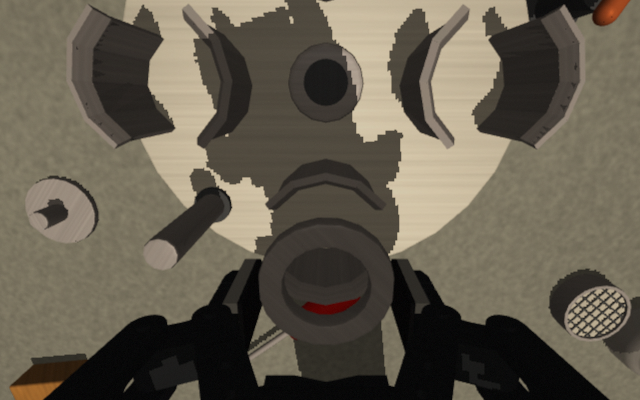

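The ring is held flat at (327,280) over the cage, with the cage's inner wall at (325,190). Ring and cage centres agree within about 1 mm, so I'll lower.

Request:
arm_command(
  increments=[
    [[1, 0.3, 0, 20, 0, 0, 0], [1, 0, 0, 10, 0, 0, 0], [1, 0, 0, 6, 0, 0, 0], [1, 0, 0, 6, 0, 0, 0], [1, 0, 0, 6, 0, 0, 0], [1, 0, 0, 6, 0, 0, 0], [1, 0, 0, 0, 0, 0, 0]],
  ],
)

```text
clock: 15.95
tool_pos: [525.5, -5.0, 63.4]
orientation: [3.141, 0.001, -0.117]
contact_force: [-0.6, 0.5, -1.1]
finger_gap: 57.8
finger_force: 43.3
```

Request:
arm_command(
  increments=[
    [[1, 0, 0, 10, 0, 0, 0], [1, 0, 0, 10, 0, 0, 0], [1, 0, 0, 10, 0, 0, 0], [1, 0, 0, 6, 0, 0, 0], [1, 0, 0, 4, 0, 0, 0], [1, 0, 0, 3, 0, 0, 0], [1, 0, 0, 1.5, 0, 0, 0], [1, 0, 0, 0, 0, 0, 0]],
  ],
)

```text
clock: 16.75
tool_pos: [525.9, -5.0, 19.4]
orientation: [3.142, 0.0, -0.118]
contact_force: [0.6, -0.8, -0.6]
finger_gap: 57.7
finger_force: 43.3
```

Request:
arm_command(
  increments=[
    [[1, 0, 0, 0.8, 0, 0, 0], [-1, 0, 0, 0, 0, 0, 0], [-1, 0, 0, 0, 0, 0, 0], [-1, 0, 0, 0, 0, 0, 0], [-1, 0, 0, 0, 0, 0, 0], [-1, 0, 0, -10, 0, 0, 0], [-1, 0, 0, -30, 0, 0, 0], [-1, 0, 0, -40, 0, 0, 0], [-1, 0, 0, -40, 0, 0, 0], [-1, 0, 0, -20, 0, 0, 0], [-1, -16, 35.3, 0, 0, 0, 0], [-1, -16, 35.3, 0, 0, 0, 0], [-1, -16, 35.3, 0, 0, 0, 0], [-1, -16, 35.3, 0, 0, 0, 0], [-1, -16, 35.3, 0, 0, 0, 0], [-1, -16, 35.3, 0, 0, 0, 0], [-1, -16, 35.3, 0, 0, 0, 0], [-1, 0, 0, 0, 0, 0, 0], [-1, 0, 0, 0, 0, 0, 0]],
  ],
)

```text
clock: 18.65
tool_pos: [385.5, -237.6, 159.3]
orientation: [3.141, -0.001, -0.12]
contact_force: [0.3, 0.7, -0.6]
finger_gap: 85.6
finger_force: 0.0
```

```bash
python3 - <<'E'
from h import *
shot('wrist','w6'); s=load('wrist'); r=read_state(); t=r['tool_pos']; print(t,r['orientation'])
print('ring in cage',blob(s,(526,-5),35,54,66)); print('tray',blob(s,(386,-237),45,14,30)); print('tray hi',blob(s,(386,-237),33,14,26)); print('jar',blob(s,(340,-287),40,50,70))
E
```

```text
[ 386.33346915 -236.62418944  159.2774719 ] [-3.14137943e+00 -1.36498744e-03 -1.17126043e-01]
ring in cage {'n': 1188, 'mean': array([523.3, -29.1,  58.7]), 'z': 59.0, 'mec': array([522.8, -29.2,  21.2]), 'ell': array([521.9, -28.6,  19.9,  43.6])}
tray {'n': 3162, 'mean': array([ 386.6, -237.8,   19.6]), 'z': 19.5, 'mec': array([ 386.1, -237.5,   30.4]), 'ell': array([ 386. , -237.7,   58.8,   59.8])}
tray hi {'n': 3162, 'mean': array([ 386.6, -237.8,   19.6]), 'z': 19.5, 'mec': array([ 386.1, -237.5,   30.4]), 'ell': array([ 386. , -237.7,   58.8,   59.8])}
jar {'n': 2927, 'mean': array([ 346.1, -293.2,   59. ]), 'z': 59.3, 'mec': array([ 346. , -293.8,   27.9]), 'ell': array([ 345.7, -293.1,   51.7,   54.8])}
```

Request:
arm_command(
  increments=[
    [[-1, 0, 0, 20, 0, 0, -8], [-1, 0, 0, 20, 0, 0, -8], [-1, 0, 0, 20, 0, 0, -8], [-1, 0, 0, 20, 0, 0, -8], [-1, 0, 0, 20, 0, 0, -8], [-1, 0, 0, 20, 0, 0, 0], [-1, 0, 0, 20, 0, 0, 0], [-1, 0, 0, 20, 0, 0, 0], [-1, 0, 0, 10, 0, 0, 0], [-1, 0, 0, 0, 0, 0, 0], [-1, 0, 0, 0, 0, 0, 0]],
  ],
)

```text
clock: 19.8
tool_pos: [386.5, -236.5, -11.0]
orientation: [3.141, -0.001, 0.582]
contact_force: [0.4, -0.0, 0.5]
finger_gap: 85.5
finger_force: 0.0
```

```bash
python3 - <<'E'
from h import *
for i in range(3):
  shot('wrist','w7'); s=load('wrist'); r=read_state(); t=r['tool_pos']; print(t,r['orientation'],r['q'][6],r['contact_force'])
  print('tray',blob(s,(386,-237),33,14,26))
C=cloud(s); x=np.array([np.cos(.58),np.sin(.58)])
E
```

```text
[ 386.50499713 -236.85935669  -10.68967026] [ 3.14082524e+00 -8.35692987e-04  5.81549414e-01] -1.0358850235424264 [ 0.40425393 -0.60517008  0.57061893]
tray {'n': 12442, 'mean': array([ 387.4, -237.2,   19.5]), 'z': 19.3, 'mec': array([ 386.5, -237.8,   31.4]), 'ell': array([ 386.1, -238. ,   59.4,   62. ])}
[ 386.46480199 -237.1622716   -10.50993453] [ 3.14039560e+00 -1.01034996e-03  5.81068276e-01] -1.0358892908965374 [-0.10172302 -0.08474927  0.12868291]
tray {'n': 12403, 'mean': array([ 387.3, -237.2,   19.5]), 'z': 19.3, 'mec': array([ 386.3, -237.8,   31.3]), 'ell': array([ 386.1, -238. ,   59.3,   62. ])}
[ 386.36776422 -237.34917852  -10.46203727] [ 3.14023070e+00 -1.03450213e-03  5.80653710e-01] -1.035919385033748 [ 0.36118763 -0.05888248  1.05564324]
tray {'n': 12379, 'mean': array([ 387.4, -237.2,   19.5]), 'z': 19.3, 'mec': array([ 386.2, -237.9,   31.3]), 'ell': array([ 386.1, -238. ,   59.4,   62. ])}
```

Request:
arm_command(
  increments=[
    [[-1, -0.5, 0, 8, 0, 0, 0], [-1, 0, 0, 7, 0, 0, 0], [-1, 0, 0, 4, 0, 0, 0], [-1, 0, 0, 0, 0, 0, 0], [1, 0, 0, 0, 0, 0, 0], [1, 0, 0, 0, 0, 0, 0], [1, 0, 0, 0, 0, 0, 0], [1, 0, 0, 0, 0, 0, 0], [1, 0, 0, 0, 0, 0, 0]],
  ],
  force=40,
)

```text
clock: 20.85
tool_pos: [385.3, -237.5, -29.9]
orientation: [3.141, -0.0, 0.581]
contact_force: [-0.9, 0.7, 5.7]
finger_gap: 58.8
finger_force: 43.0
```

Request:
arm_command(
  increments=[
    [[1, 0, 0, -10, 0, 0, 0], [1, 0, 0, -30, 0, 0, 0], [1, 0, 0, -40, 0, 0, 0], [1, 0, 0, -40, 0, 0, 8], [1, 0, 0, -30, 0, 0, 8], [1, 0, 0, 0, 0, 0, 8], [1, 0, 0, 0, 0, 0, 8], [1, 0, 0, 0, 0, 0, 8], [1, 0, 0, 0, 0, 0, 0], [1, 16, -35.3, 0, 0, 0, 0], [1, 16, -35.3, 0, 0, 0, 0], [1, 16, -35.3, 0, 0, 0, 0], [1, 16, -35.3, 0, 0, 0, 0], [1, 16, -35.3, 0, 0, 0, 0], [1, 16, -35.3, 0, 0, 0, 0], [1, 16, -35.3, 0, 0, 0, 0], [1, 0, 0, 0, 0, 0, 0], [1, 0, 0, 0, 0, 0, 0]],
  ],
)

```text
clock: 22.65
tool_pos: [525.3, -4.2, 119.6]
orientation: [-3.141, 0.001, -0.113]
contact_force: [0.2, -0.7, -0.8]
finger_gap: 58.5
finger_force: 43.3
```

```bash
cat > over.py <<'E'
from h import *
T=[];
for i in range(3):
  shot('wrist'); r=read_state(); T.append(r['tool_pos'])
s=load('wrist'); t=np.mean(T,0); print(t,r['orientation'],r['finger_gap'])
print('held',blob(s,t,33,t[2]+35,t[2]+60))
C=cloud(s); m=(C[...,2]>108)&(C[...,2]<119)&(np.hypot(C[...,0]-526,C[...,1]+5)<48); Q=C[m][:,:2]
A=np.c_[2*Q,np.ones(len(Q))]; c=np.linalg.lstsq(A,(Q**2).sum(1),rcond=None)[0]; print('rim fit',c[:2],np.sqrt(c[2]+c[0]**2+c[1]**2),len(Q))
E
python3 over.py
```

```text
[524.23866192  -6.45278638 119.4433985 ] [ 3.14041741e+00  1.70197654e-03 -1.18770550e-01] 58.90348753356786
held {'n': 17690, 'mean': array([527.8,  -7.2, 168.5]), 'z': 168.6, 'mec': array([523.2,  -6.5,  36.5]), 'ell': array([525.7,  -6.9,  64.6,  65.7])}
rim fit [530.00452024  -5.34255317] 32.95409194388788 1387
```

Request:
arm_command(
  increments=[
    [[1, 0.8, -1.6, 20, 0, 0, 0], [1, 0, 0, 12, 0, 0, 0], [1, 0, 0, 6, 0, 0, 0], [1, 0, 0, 6, 0, 0, 0], [1, 0, 0, 6, 0, 0, 0], [1, 0, 0, 6, 0, 0, 0], [1, 0, 0, 0, 0, 0, 0]],
  ],
)

```text
clock: 23.5
tool_pos: [526.0, -3.8, 63.1]
orientation: [3.141, 0.001, -0.117]
contact_force: [-0.6, -0.2, -1.0]
finger_gap: 58.6
finger_force: 43.3
```

Inside the flare with no force, so I'll go on down onto the ring.

Request:
arm_command(
  increments=[
    [[1, 0, 0, 8, 0, 0, 0], [1, 0, 0, 8, 0, 0, 0], [1, 0, 0, 7, 0, 0, 0], [1, 0, 0, 4, 0, 0, 0], [1, 0, 0, 3, 0, 0, 0], [1, 0, 0, 1.5, 0, 0, 0], [1, 0, 0, 0, 0, 0, 0]],
  ],
)

```text
clock: 24.2
tool_pos: [526.5, -3.7, 32.1]
orientation: [-3.142, 0.0, -0.118]
contact_force: [0.2, -0.1, -0.3]
finger_gap: 58.4
finger_force: 43.5
```

Request:
arm_command(
  increments=[
    [[1, 0, 0, 1.5, 0, 0, 0], [-1, 0, 0, 0, 0, 0, 0], [-1, 0, 0, 0, 0, 0, 0], [-1, 0, 0, 0, 0, 0, 0], [-1, 0, 0, 0, 0, 0, 0], [-1, 0, 0, -10, 0, 0, 0], [-1, 0, 0, -30, 0, 0, 0], [-1, 0, 0, -45, 0, 0, 0], [-1, 0, 0, -45, 0, 0, 0], [-1, -0.8, -39, 0, 0, 0, 0], [-1, -0.8, -39, 0, 0, 0, 0], [-1, -0.8, -39, 0, 0, 0, 0], [-1, -0.8, -39, 0, 0, 0, 0], [-1, -0.8, -39, 0, 0, 0, 0], [-1, -0.8, -39, 0, 0, 0, 0], [-1, -0.8, -39, 0, 0, 0, 0], [-1, -0.8, -39, 0, 0, 0, 0], [-1, -0.8, -39, 0, 0, 0, 0], [-1, -0.8, -39, 0, 0, 0, 0]],
  ],
)

```text
clock: 26.1
tool_pos: [563.6, 387.6, 161.9]
orientation: [-3.139, -0.0, -0.116]
contact_force: [0.9, -0.1, -1.0]
finger_gap: 85.6
finger_force: 0.0
```

```bash
python3 - <<'E'
from h import *
for i in range(3):
  shot('wrist'); r=read_state(); print(r['tool_pos'],r['orientation'][2])
s=load('wrist'); print('meshA',blob(s,(563,384),45,4.5,30))
shot('top'); s=load('top'); C=cloud(s)
print('deep in cage',blob(s,(526,-5),35,70,90)); print('cage surf',blob(s,(526,-5),20,40,140)); print('cover',blob(s,(535,229),45,3,12),blob(s,(535,229),20,20,40)); 
E
```

```text
[562.52762706 398.10738403 162.49437419] -0.10821766843656477
[561.92232214 395.04191968 162.33308718] -0.10774613476913086
[562.3304225  390.56257011 161.80971831] -0.11053461030981881
meshA {'n': 2910, 'mean': array([564.1, 384. ,   7.6]), 'z': 7.5, 'mec': array([563.5, 384.1,  30.2]), 'ell': array([563.5, 384.1,  58.8,  59.3])}
deep in cage {'n': 334, 'mean': array([532. ,  -3.4,  80.2]), 'z': 80.3, 'mec': array([532.9,  -3.8,  31.7]), 'ell': array([532.1,  -3.4,  56.6,  59.8])}
cage surf {'n': 143, 'mean': array([526.2,  -4.9,  79.6]), 'z': 79.5, 'mec': array([526.7,  -4.8,  20.1]), 'ell': array([526.2,  -5. ,  36.4,  37.8])}
cover {'n': 231, 'mean': array([536.2, 228.6,   6.4]), 'z': 6.2, 'mec': array([538.3, 230.4,  34.6]), 'ell': array([536.8, 229.5,  57.5,  60.8])} {'n': 24, 'mean': array([536.2, 228.9,  28.7]), 'z': 28.8, 'mec': array([536.5, 229.2,   8.2]), 'ell': array([536.3, 228.8,  14.7,  15. ])}
```

Request:
arm_command(
  increments=[
    [[-1, 0, 0, 30, 0, 0, 0], [-1, 0, 0, 40, 0, 0, 0], [-1, 0, 0, 40, 0, 0, 0], [-1, 0, 0, 40, 0, 0, 0], [-1, 0, 0, 25, 0, 0, 0], [-1, 0, 0, 0, 0, 0, 0], [-1, 0, 0, 0, 0, 0, 0], [-1, 0, 0, 0, 0, 0, 0]],
  ],
)

```text
clock: 27.1
tool_pos: [565.8, 384.9, -12.0]
orientation: [-3.139, -0.003, -0.118]
contact_force: [-0.2, -0.3, 0.7]
finger_gap: 85.1
finger_force: 0.0
```

```bash
python3 - <<'E'
from h import *
for i in range(3):
  shot('wrist'); r=read_state(); print(r['tool_pos'],r['orientation'][2])
s=load('wrist'); print('meshA',blob(s,(563,384),33,4.5,12))
E
```

```text
[565.8617552  385.16730418 -11.91171455] -0.11820654079273973
[565.72391472 385.24611715 -12.00869219] -0.11805739652549008
[565.50918012 385.19325268 -12.24369981] -0.11790828539625631
meshA {'n': 10800, 'mean': array([564.9, 383.7,   7.6]), 'z': 7.4, 'mec': array([563.8, 383.9,  30.9]), 'ell': array([563.6, 383.9,  59.3,  60.9])}
```

Request:
arm_command(
  increments=[
    [[-1, -1.6, 1.3, 8, 0, 0, 0], [-1, 0, 0, 7, 0, 0, 0], [-1, 0, 0, 4, 0, 0, 0], [-1, 0, 0, 0, 0, 0, 0], [1, 0, 0, 0, 0, 0, 0], [1, 0, 0, 0, 0, 0, 0], [1, 0, 0, 0, 0, 0, 0], [1, 0, 0, 0, 0, 0, 0], [1, 0, 0, 0, 0, 0, 0]],
  ],
  force=40,
)

```text
clock: 28.15
tool_pos: [563.6, 384.6, -31.5]
orientation: [-3.14, -0.002, -0.118]
contact_force: [-1.2, -0.2, 7.0]
finger_gap: 58.0
finger_force: 46.9
```

Request:
arm_command(
  increments=[
    [[1, 0, 0, -10, 0, 0, 0], [1, 0, 0, -30, 0, 0, 0], [1, 0, 0, -45, 0, 0, 0], [1, 0, 0, -45, 0, 0, 0], [1, 0, 0, -20, 0, 0, 0], [1, 0.4, 19.6, 0, 0, 0, 0], [1, 0.8, 39.1, 0, 0, 0, 0], [1, 0.8, 39.1, 0, 0, 0, 0], [1, 0.8, 39.1, 0, 0, 0, 0], [1, 0.8, 39.1, 0, 0, 0, 0], [1, 0.8, 39.1, 0, 0, 0, 0], [1, 0.8, 39.1, 0, 0, 0, 0], [1, 0.8, 39.1, 0, 0, 0, 0], [1, 0.8, 39.1, 0, 0, 0, 0], [1, 0.8, 39.1, 0, 0, 0, 0], [1, 0.4, 19.6, 0, 0, 0, 0], [1, 0, 0, 0, 0, 0, 0], [1, 0, 0, 0, 0, 0, 0], [1, 0, 0, 0, 0, 0, 0]],
  ],
)

```text
clock: 30.05
tool_pos: [524.2, -4.5, 116.4]
orientation: [-3.141, 0.001, -0.116]
contact_force: [-0.3, 1.1, -0.3]
finger_gap: 58.3
finger_force: 43.1
```

```bash
sed -i 's/t\[2\]+35,t\[2\]+60/t[2]+25,t[2]+55/; s/t=np.mean(T,0)/t=T[-1]/' over.py; python3 over.py
```

```text
[524.63174736  -4.30527888 116.62537437] [-3.14098128e+00  1.30279341e-04 -1.14833265e-01] 58.13824221556393
held {'n': 15132, 'mean': array([527.1,  -4.8, 156.2]), 'z': 155.6, 'mec': array([520.2,  -4.3,  37.4]), 'ell': array([524.8,  -4.6,  62. ,  68.3])}
rim fit [530.12569145  -5.32835046] 32.86722077028881 1423
```

Request:
arm_command(
  increments=[
    [[1, 1.2, 0.6, 18, 0, 0, 0], [1, 0, 0, 10, 0, 0, 0], [1, 0, 0, 6, 0, 0, 0], [1, 0, 0, 6, 0, 0, 0], [1, 0, 0, 6, 0, 0, 0], [1, 0, 0, 4, 0, 0, 0], [1, 0, 0, 0, 0, 0, 0]],
  ],
)

```text
clock: 30.9
tool_pos: [525.2, -6.5, 66.2]
orientation: [3.142, 0.001, -0.117]
contact_force: [-1.2, 0.9, -2.6]
finger_gap: 58.1
finger_force: 43.1
```

Request:
arm_command(
  increments=[
    [[1, 0, 0, 5, 0, 0, 0], [1, 0, 0, 5, 0, 0, 0], [1, 0, 0, 3, 0, 0, 0], [1, 0, 0, 2, 0, 0, 0], [1, 0, 0, 0, 0, 0, 0]],
  ],
)

```text
clock: 31.4
tool_pos: [525.4, -6.5, 51.3]
orientation: [-3.142, 0.001, -0.117]
contact_force: [-1.1, 2.5, -1.7]
finger_gap: 58.2
finger_force: 43.2
```

Request:
arm_command(
  increments=[
    [[1, 0, 0, 1, 0, 0, 0], [-1, 0, 0, 0, 0, 0, 0], [-1, 0, 0, 0, 0, 0, 0], [-1, 0, 0, 0, 0, 0, 0], [-1, 0, 0, 0, 0, 0, 0], [-1, 0, 0, -10, 0, 0, 0], [-1, 0, 0, -30, 0, 0, 0], [-1, 0, 0, -40, 0, 0, 0], [-1, 0, 0, -30, 0, 0, 0], [-1, -3.1, -39.2, 0, 0, 0, 0], [-1, -3.1, -39.2, 0, 0, 0, 0], [-1, -3.1, -39.2, 0, 0, 0, 0], [-1, -3.1, -39.2, 0, 0, 0, 0], [-1, -3.1, -39.2, 0, 0, 0, 0], [-1, -3.1, -39.2, 0, 0, 0, 0], [-1, 0, 0, 0, 0, 0, 0], [-1, 0, 0, 0, 0, 0, 0], [-1, 0, 0, 0, 0, 0, 0]],
  ],
)

```text
clock: 33.2
tool_pos: [534.8, 227.3, 160.8]
orientation: [3.14, 0.0, -0.119]
contact_force: [-0.1, -0.2, 0.1]
finger_gap: 85.3
finger_force: 0.0
```

```bash
python3 - <<'E'
from h import *
for i in range(3):
  shot('wrist'); r=read_state(); print(r['tool_pos'],r['orientation'][2])
s=load('wrist'); print('cover',blob(s,(535,229),45,3,12),blob(s,(535,229),20,20,40))
print('stack from wrist',blob(s,(526,-5),33,75,100))
shot('top'); s=load('top'); print('cage surf',blob(s,(526,-5),20,40,140),blob(s,(526,-5),33,84,97))
C=cloud(s)
for x,y in((526,-5),(508,-5),(544,-5),(526,13),(526,-23)):
  m=np.hypot(C[...,0]-x,C[...,1]-y)<8; print(x,y,np.median(C[m][:,2]).round(1),m.sum())
E
```

```text
[534.9475561  226.90226438 160.7870956 ] -0.12013638551987715
[534.98934952 226.8446258  160.74944069] -0.12036056067970669
[535.04471824 227.04090672 160.74037079] -0.12028263362349279
cover {'n': 2544, 'mean': array([536.7, 228.2,   5.4]), 'z': 5.4, 'mec': array([535.6, 228.4,  29.9]), 'ell': array([535.6, 228.4,  58.3,  58.7])} {'n': 250, 'mean': array([536.5, 228.2,  28.6]), 'z': 29.2, 'mec': array([536.7, 228.3,   8.6]), 'ell': array([536.6, 228.2,  14.8,  16.6])}
stack from wrist {'n': 2785, 'mean': array([523.4,  12.8,  87.3]), 'z': 88.8, 'mec': array([519.2,  11.2,  35.6]), 'ell': array([522.8,  13.1,  34.8,  62.7])}
cage surf {'n': 145, 'mean': array([526.1,  -4.9,  90.2]), 'z': 90.4, 'mec': array([526.3,  -4.8,  20.3]), 'ell': array([526.1,  -4.9,  36.5,  38.1])} {'n': 328, 'mean': array([528.9,  -4.6,  90.3]), 'z': 90.5, 'mec': array([528.8,  -4.8,  31. ]), 'ell': array([529.1,  -4.7,  55.4,  59.5])}
526 -5 90.5 21
508 -5 89.6 23
544 -5 90.6 23
526 13 90.7 23
526 -23 90.6 24
```

Request:
arm_command(
  increments=[
    [[-1, 0.7, -1.4, 30, 0, 0, 0], [-1, 0, 0, 40, 0, 0, 0], [-1, 0, 0, 40, 0, 0, 0], [-1, 0, 0, 40, 0, 0, 0], [-1, 0, 0, 15, 0, 0, 0], [-1, 0, 0, 0, 0, 0, 0], [-1, 0, 0, 0, 0, 0, 0], [-1, 0, 0, 0, 0, 0, 0]],
  ],
)

```text
clock: 34.2
tool_pos: [537.3, 231.1, -2.4]
orientation: [-3.14, -0.003, -0.118]
contact_force: [-0.1, 0.3, -0.5]
finger_gap: 85.8
finger_force: 0.0
```

```bash
python3 - <<'E'
from h import *
for i in range(3):
  shot('wrist','w9'); r=read_state(); print(r['tool_pos'],r['orientation'][2])
s=load('wrist'); print('cover',blob(s,(535.7,228.3),33,3,12),blob(s,(535.7,228.3),20,25,40))
E
```

```text
[537.23822922 231.04860192  -2.33627021] -0.1179603315454707
[537.05064915 230.98717081  -2.46352176] -0.11783698693670352
[536.85402598 230.86377088  -2.67302507] -0.1177978366510446
cover {'n': 8059, 'mean': array([538.7, 227.9,   5.4]), 'z': 5.4, 'mec': array([536.1, 228.1,  30.1]), 'ell': array([536. , 228.1,  58.7,  59.4])} {'n': 895, 'mean': array([536.9, 228. ,  28.9]), 'z': 29.1, 'mec': array([537.1, 228.1,   8.7]), 'ell': array([536.9, 228. ,  15.1,  16.7])}
```

Request:
arm_command(
  increments=[
    [[-1, 0, 2.7, 8, 0, 0, 0], [-1, 0, 0, 6, 0, 0, 0], [-1, 0, 0, 3.5, 0, 0, 0], [-1, 0, 0, 0, 0, 0, 0], [1, 0, 0, 0, 0, 0, 0], [1, 0, 0, 0, 0, 0, 0], [1, 0, 0, 0, 0, 0, 0], [1, 0, 0, 0, 0, 0, 0], [1, 0, 0, 0, 0, 0, 0], [1, 0, 0, 0, 0, 0, 0], [1, 0, 0, 0, 0, 0, 0], [1, 0, 0, 0, 0, 0, 0]],
  ],
  force=50,
)

```text
clock: 35.55
tool_pos: [536.4, 228.3, -20.6]
orientation: [-3.141, -0.002, -0.117]
contact_force: [-1.3, 0.1, 7.3]
finger_gap: 14.4
finger_force: 49.3
```

Request:
arm_command(
  increments=[
    [[1, 0, 0, -10, 0, 0, 0], [1, 0, 0, -30, 0, 0, 0], [1, 0, 0, -45, 0, 0, 0], [1, 0, 0, -40, 0, 0, 0], [1, 0, 0, -20, 0, 0, 0], [1, 1.4, 19.4, 0, 0, 0, 0], [1, 2.8, 38.8, 0, 0, 0, 0], [1, 2.8, 38.8, 0, 0, 0, 0], [1, 2.8, 38.8, 0, 0, 0, 0], [1, 2.8, 38.8, 0, 0, 0, 0], [1, 2.8, 38.8, 0, 0, 0, 0], [1, 1.4, 19.4, 0, 0, 0, 0], [1, 0, 0, 0, 0, 0, 0], [1, 0, 0, 0, 0, 0, 0], [1, 0, 0, 0, 0, 0, 0]],
  ],
)

```text
clock: 37.05
tool_pos: [524.9, -3.7, 123.5]
orientation: [-3.141, -0.0, -0.115]
contact_force: [0.9, 0.0, -0.0]
finger_gap: 14.6
finger_force: 49.0
```

```bash
sed -i "s/t\[2\]+25,t\[2\]+55/t[2]+20,t[2]+30/" over.py; python3 over.py; python3 - <<'E'
from h import *
s=load('wrist');cv2.imwrite('pics/w10.png',s['p'][:,:,::-1])
E
```

```text
[524.8530815   -3.76603876 123.31105014] [-3.14095141e+00 -7.23027231e-05 -1.14862482e-01] 14.144797432936885
held {'n': 5683, 'mean': array([538.5,  -5.5, 149.2]), 'z': 149.2, 'mec': array([525.7,  -4.1,  30. ]), 'ell': array([530.2,  -4.6,  51.6,  55.2])}
rim fit [529.95301064  -5.3261724 ] 33.00091455757528 1324
```

View pics/w10.png

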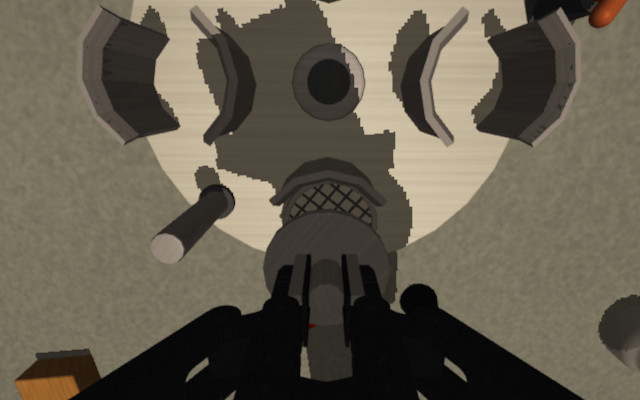

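The cover hangs level at (327,260) over the cage, with the shallow tray's mesh visible behind it at (330,203). Lowering.

Request:
arm_command(
  increments=[
    [[1, 0.5, 0.9, 15, 0, 0, 0], [1, 0, 0, 10, 0, 0, 0], [1, 0, 0, 6, 0, 0, 0], [1, 0, 0, 6, 0, 0, 0], [1, 0, 0, 5, 0, 0, 0], [1, 0, 0, 4, 0, 0, 0], [1, 0, 0, 3, 0, 0, 0], [1, 0, 0, 1.5, 0, 0, 0], [1, 0, 0, 0, 0, 0, 0], [1, 0, 0, 0, 0, 0, 0]],
  ],
)

```text
clock: 38.2
tool_pos: [525.6, -6.2, 72.8]
orientation: [-3.141, -0.001, -0.117]
contact_force: [1.5, 0.6, -2.3]
finger_gap: 14.1
finger_force: 49.1
```

Request:
arm_command(
  increments=[
    [[1, 0, 0, 1.2, 0, 0, 0], [1, 0, 0, 0, 0, 0, 0], [-1, 0, 0, 0, 0, 0, 0], [-1, 0, 0, 0, 0, 0, 0], [-1, 0, 0, 0, 0, 0, 0], [-1, 0, 0, 0, 0, 0, 0], [-1, 0, 0, 0, 0, 0, 0], [-1, 0, 0, -10, 0, 0, 0], [-1, 0, 0, -30, 0, 0, 0], [-1, 0, 0, -40, 0, 0, 0], [-1, 0, 0, -20, 0, 0, 0], [-1, -40, 0, 0, 0, 0, 0], [-1, -40, 0, 0, 0, 0, 0], [-1, 0, 0, 0, 0, 0, 0], [-1, 0, 0, 0, 0, 0, 0], [-1, 0, 0, 0, 0, 0, 0]],
  ],
)

```text
clock: 39.8
tool_pos: [447.4, 3.1, 172.2]
orientation: [-3.141, -0.003, -0.118]
contact_force: [-0.6, 0.1, -0.1]
finger_gap: 85.7
finger_force: 0.0
```

```bash
python3 - <<'E'
from h import *
for i in range(3):
  shot('wrist'); r=read_state(); print(r['tool_pos'],r['orientation'])
s=load('wrist'); p=s['p']; cv2.imwrite('pics/w11.png',p[:,:,::-1])
print('post',blob(s,(538,75),16,128,145)); print('cknob',blob(s,(526,-5),20,115,135)); print('disc',blob(s,(526,-5),33,92,104)); print('hub',blob(s,(610,-15),30,85,99))
E
```

```text
[447.60534171   3.10116613 172.08357448] [-3.14089733e+00 -2.26262473e-03 -1.17999183e-01]
[447.46574068   3.04902396 171.8735301 ] [-3.14098509e+00 -1.70729291e-03 -1.18004916e-01]
[447.20350833   3.05821456 171.70539984] [-3.14106013e+00 -1.19975049e-03 -1.17955515e-01]
post {'n': 842, 'mean': array([538.2,  75.1, 133.8]), 'z': 134.1, 'mec': array([538.4,  75. ,   9.6]), 'ell': array([538.1,  75. ,  17.1,  18.8])}
cknob {'n': 519, 'mean': array([524.9,  -6.3, 121.2]), 'z': 121.2, 'mec': array([524.9,  -6.2,   7.8]), 'ell': array([524.8,  -6.2,  14.9,  15. ])}
disc {'n': 6141, 'mean': array([526.1,  -6.1,  97.4]), 'z': 97.4, 'mec': array([525.7,  -4.6,  33.3]), 'ell': array([525.3,  -5.6,  60.2,  63.4])}
hub None
```

View pics/w11.png

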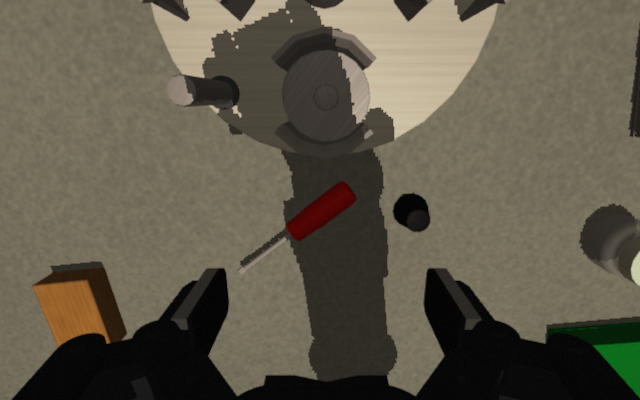

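The cover is seated flat at (326,95), knob up, with the disc at z 97 and the knob top at 121. The stack is complete. Now the post at (538,75): align the fingers tangentially, half shut.

Request:
arm_command(
  increments=[
    [[-0.2, 27.3, -27.5, 0, 0, 0, 0], [-0.2, 27.3, -27.5, 0, 0, 0, 0], [-0.2, 27.3, -27.5, 0, 0, 0, 0], [-0.2, 0, 0, 0, 0, 0, 7.5], [-0.2, 0, 0, 0, 0, 0, 7.5], [-0.2, 0, 0, 0, 0, 0, 7.5], [-0.2, 0, 0, 0, 0, 0, 7.5], [-0.2, 0, 0, 0, 0, 0, 7.5], [-0.2, 0, 0, 0, 0, 0, 7.5], [-0.2, 0, 0, 0, 0, 0, 0], [-0.2, 0, 0, 0, 0, 0, 0], [-0.2, 0, 0, 0, 0, 0, 0]],
  ],
)

```text
clock: 41.15
tool_pos: [536.9, 75.4, 171.4]
orientation: [3.142, 0.0, -0.901]
contact_force: [-0.1, -0.4, 0.1]
finger_gap: 51.3
finger_force: 0.0
```

```bash
python3 - <<'E'
from h import *
for i in range(3):
  shot('wrist'); r=read_state(); print(r['tool_pos'],r['orientation'],r['finger_gap'],r['q'].round(2))
s=load('wrist'); print('post',blob(s,(538,75),16,128,140)); print('hub',blob(s,(610,-15),30,85,99))
E
```

```text
[536.88747212  75.30318001 171.39662843] [ 3.14157689e+00  1.59532743e-04 -9.01591312e-01] 51.1297841244289 [-0.14  0.41 -0.11  2.05  0.07  0.69 -2.76]
[536.83221776  75.27214885 171.4372094 ] [-3.14159172e+00  1.52371186e-04 -9.01949117e-01] 51.05072163319856 [-0.14  0.41 -0.11  2.05  0.07  0.69 -2.76]
[536.80928326  75.22201437 171.46494593] [-3.14157140e+00  1.29338872e-04 -9.02267349e-01] 50.98923031331346 [-0.14  0.41 -0.11  2.05  0.07  0.69 -2.76]
post {'n': 598, 'mean': array([539.4,  75.4, 133.9]), 'z': 134.2, 'mec': array([539.6,  75.4,   9.6]), 'ell': array([539.4,  75.4,  17.1,  18.5])}
hub {'n': 1154, 'mean': array([610.2, -14.6,  91.3]), 'z': 91.4, 'mec': array([610. , -14.5,  12.3]), 'ell': array([610.2, -14.5,  23.3,  24.1])}
```

Request:
arm_command(
  increments=[
    [[-0.2, 1.2, -1.6, 20, 0, 0, 0], [-0.2, 0, 0, 35, 0, 0, 0], [-0.2, 0, 0, 25, 0, 0, 0], [-0.2, 0, 0, 10, 0, 0, 0], [-0.2, 0, 0, 5, 0, 0, 0], [-0.2, 0, 0, 0, 0, 0, 0], [1, 0, 0, 0, 0, 0, 0], [1, 0, 0, 0, 0, 0, 0], [1, 0, 0, 0, 0, 0, 0], [1, 0, 0, 0, 0, 0, 0], [1, 0, 0, 0, 0, 0, 0]],
  ],
  force=25,
)

```text
clock: 42.4
tool_pos: [539.6, 75.6, 77.6]
orientation: [-3.14, -0.001, -0.903]
contact_force: [-0.4, -0.9, 6.0]
finger_gap: 17.1
finger_force: 24.7
```

Request:
arm_command(
  increments=[
    [[1, 0.16, 6.07, 0, 0, 0, -3], [1, 0.16, 6.07, 0, 0, 0, -3], [1, 0.16, 6.07, 0, 0, 0, -3], [1, 0.16, 6.07, 0, 0, 0, -3], [1, 0.16, 6.07, 0, 0, 0, -3], [1, 0.16, 6.07, 0, 0, 0, -3], [1, 0.16, 6.07, 0, 0, 0, -3], [1, 0.16, 6.07, 0, 0, 0, -3], [1, 0.16, 6.07, 0, 0, 0, -3], [1, 0.16, 6.07, 0, 0, 0, -3], [1, 0.16, 6.07, 0, 0, 0, -3], [1, 0.16, 6.07, 0, 0, 0, -3], [1, 0.16, 6.07, 0, 0, 0, -3], [1, 0.16, 6.07, 0, 0, 0, -3], [1, 0.16, 6.07, 0, 0, 0, -3], [1, 0, 0, 0, 0, 0, 0]],
  ],
)

```text
clock: 44.0
tool_pos: [496.4, -2.5, 77.6]
orientation: [-3.141, -0.002, -0.117]
contact_force: [-0.3, 2.0, 7.4]
finger_gap: 16.8
finger_force: 25.1
```

Request:
arm_command(
  increments=[
    [[1, 0.16, 6.07, 0, 0, 0, -3], [1, 0.16, 6.07, 0, 0, 0, -3], [1, 0.16, 6.07, 0, 0, 0, -3], [1, 0.16, 6.07, 0, 0, 0, -3], [1, 0.16, 6.07, 0, 0, 0, -3], [1, 0.16, 6.07, 0, 0, 0, -3], [1, 0.16, 6.07, 0, 0, 0, -3], [1, 0.16, 6.07, 0, 0, 0, -3], [1, 0.16, 6.07, 0, 0, 0, -3], [1, 0.16, 6.07, 0, 0, 0, -3], [1, 0.16, 6.07, 0, 0, 0, -3], [1, 0.16, 6.07, 0, 0, 0, -3], [1, 0.16, 6.07, 0, 0, 0, -3], [1, 0.16, 6.07, 0, 0, 0, -3], [1, 0.16, 6.07, 0, 0, 0, -3], [1, 0, 0, 0, 0, 0, 0], [1, 0, 0, 0, 0, 0, 0]],
  ],
)

```text
clock: 45.7
tool_pos: [520.7, -86.2, 77.6]
orientation: [3.141, -0.003, 0.669]
contact_force: [-0.2, 2.4, 6.4]
finger_gap: 17.1
finger_force: 25.1
```

Request:
arm_command(
  increments=[
    [[-0.2, 0, 0, 0, 0, 0, 0], [-0.2, 0, 0, 0, 0, 0, 0], [-0.2, 0, 0, 0, 0, 0, 0], [-0.2, 0, 0, 0, 0, 0, 0], [-0.2, 0, 0, -20, 0, 0, 0], [-0.2, 0, 0, -40, 0, 0, 0], [-0.2, 0, 0, -50, 0, 0, 0], [-0.2, -40, 0, -20, 0, 0, 0], [-0.2, -40, 0, 0, 0, 0, 0], [-0.2, 0, 0, 0, 0, 0, 0], [-0.2, 0, 0, 0, 0, 0, 0], [-0.2, 0, 0, 0, 0, 0, 0]],
  ],
)

```text
clock: 46.9
tool_pos: [457.4, -136.5, 206.5]
orientation: [3.142, -0.001, 0.668]
contact_force: [-0.3, 0.5, 0.3]
finger_gap: 51.0
finger_force: 0.0
```

```bash
python3 - <<'E'
from h import *
shot('wrist','w12'); s=load('wrist'); print(read_state()['tool_pos'])
P=blob(s,(519,-87),25,126,145); K=blob(s,(600,-99),25,112,132); H=blob(s,(610,-15),30,85,99); print(P,K,H,blob(s,(600,-99),33,92,104),sep='\n')
for q,o in((P,128.4),(K,173.28)):
  if q: v=np.array(q['mec'][:2])-[610.1,-14.9]; a=np.degrees(np.arctan2(v[1],v[0]))%360; print('turn',a-o,np.hypot(*v))
shot('scene','scene1'); shot('top','top9')
s=load('top'); 
for n,c,r,a,b in [('jar',(343,-290),35,50,70),('plugknob',(532,-359),25,75,95),('loupe',(420,-62),40,20,45)]: print(n,blob(s,c,r,a,b))
E
```

```text
[ 457.68139943 -136.21067336  206.49930898]
{'n': 555, 'mean': array([518.8, -86.6, 134.2]), 'z': 134.2, 'mec': array([518.6, -86.7,   8.8]), 'ell': array([518.7, -86.7,  16.9,  17. ])}
{'n': 472, 'mean': array([ 599. , -100.6,  120.3]), 'z': 121.0, 'mec': array([ 599.4, -100.6,    8.7]), 'ell': array([ 598.8, -100.6,   13.2,   17.1])}
None
{'n': 3703, 'mean': array([ 594.2, -105.9,   97.4]), 'z': 97.4, 'mec': array([ 601.8, -101.2,   31.7]), 'ell': array([ 594.9, -105.7,   40.8,   66.1])}
turn 89.72125763644081 116.30773834960424
turn 89.6032122564578 86.36538658513605
jar {'n': 23, 'mean': array([ 335.5, -270.6,   57.4]), 'z': 58.0, 'mec': array([ 336. , -272.5,   13.9]), 'ell': array([ 336.9, -269.7,    6.6,   30.2])}
plugknob {'n': 21, 'mean': array([ 533.7, -359.4,   86. ]), 'z': 85.7, 'mec': array([ 532.4, -357.8,    9.2]), 'ell': array([ 533.7, -359.5,   10.2,   18.5])}
loupe {'n': 65, 'mean': array([402.3, -78.9,  31.9]), 'z': 32.1, 'mec': array([401.9, -78.6,  13.7]), 'ell': array([402.3, -78.9,  22.8,  26.8])}
```

View pics/w12.png

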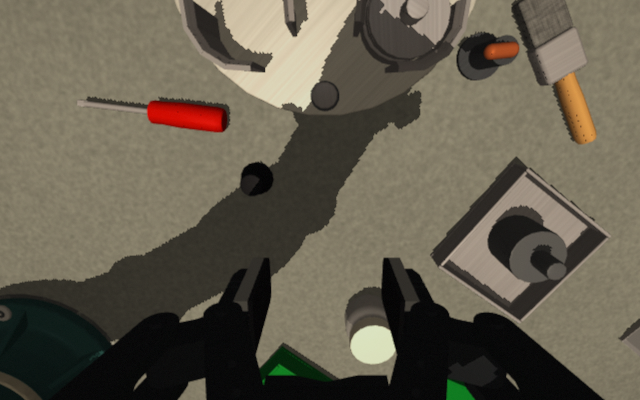

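The carousel turned 89.7° and sits in the detent. The loaded cage, with the cover flat at (410,20), is by the nozzle at (490,55). The plug stands in the grey tin at (530,245), and the bystanders are in place.

```bash
python3 -c "
from bench import close_job; print(close_job())"
```

```text
the job is handed in; nothing more can be done
None
```

I handed the job in at about 47 s: the plug is in the steel tin, the cage holds the ring, deep tray, shallow tray and cover (no middle tray was on the bench), and the carousel is one click counter-clockwise by the nozzle, measured at 89.7°.

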